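# Load the fan test chamber, latch its lid and set the speed

## Task

Take the twin-fan unit from the sloped stand and lay it gently, flat and right way up, on the floor of the grey test chamber, then swing the chamber's lid over and press it fully shut past its catch. Only once the lid is latched, move the controller's speed lever until it is in line with the white set pointer. Leave the pointer and the other things on the bench as they are.

Things in the scene. Friction and masses are not known exactly. Their poses are not given: they have to be found in the camera images.
- twin_fan: The loose twin-fan unit, 350 g: a black fan frame 60 x 120 x 38 mm high (two rotors on top) centred on an amber base plate 96 x 150 x 8 mm; 46 mm high in all. Origin: centre of the plate's underside; x across the 60 mm width, y along the length, z up out of the rotors. Same when turned half round about z. Starts on the sloped stand.
- stand: Fixed steel stand, its plate sloped 0.48 rad (27.5 deg) to face its -x side; plate 125 mm along the slope, 190 mm wide (y), middle 75 mm above the bench, lower edge 46 mm, upper 104 mm up. A lip 6 mm high along the lower (-x) edge stops the fan unit, whose long side lies along it. Origin: centre of its foot on the bench; z up.
- chamber: Fixed grey open-topped test chamber, outside 190 (x) x 220 (y) x 75 mm high, walls 6 mm, floor 6 mm thick (inside 178 x 208 mm, 69 mm deep). Origin: centre of its underside on the bench; z up. The lid is hinged along its -y top edge; a spring roller catch stands out 40 mm from the outside of its +y wall, below the rim.
- chamber_floor (a point): Centre of the chamber's inner floor (its upper face, 6 mm above the bench); axes as the chamber's.
- lid (a joint): Angle of the lid, rad: 0 fully shut, about 1.57 standing upright, 1.95 its stop. A stiff hinge keeps it where it is left. Over about the last 0.1 rad the catch resists (about 10 N at the free edge), then snaps it to 0.
- lid_hinge (a point): On the lid's hinge axis, middle of its width, 79 mm above the bench; x along the axis, y from hinge to free edge, z out of the outer face (up when shut). The lid is an aluminium plate 190 (x) x 222 (y) x 8 mm, mid-plane through the axis, plus a black lip 100 x 18 x 8 mm on the free edge (ends at y = 240 mm). At y = 226 mm a steel nose reaches 32 mm below the mid-plane, outside the wall.
- lid_press (a point): On the lid's outer face, middle of its width, 200 mm from the hinge axis, by the free edge: a good place to push; axes as lid_hinge.
- controller: Fixed grey controller box 120 (x) x 130 (y) x 70 mm high. Origin: centre of its underside on the bench; z up. A half disc scale of 48 mm radius stands on its top at y = +34 to +38 mm.
- lever (a joint): Angle of the speed lever, rad: 0 leans 0.6 rad (34 deg) towards the controller's -x, 0.6 is upright, 1.2 leans 0.6 rad towards +x. It stays where it is left (about 1.5 N at the knob).
- lever_pivot (a point): On the lever's hinge axis (the axis is the y axis), 70 mm above the bench, middle of the controller; z along the lever towards its knob. The lever is a steel rod 10 mm thick, 110 mm from axis to ball centre.
- lever_knob (a point): Centre of the lever's black ball knob, 32 mm in diameter, 110 mm from the axis; z along the lever.
- pointer (a joint): Angle of the white set pointer, on the same axis and scale as the lever: the lever is in line with it when both joints read the same. Not to be moved.
- pointer_tip (a point): End of the white set pointer, a flat bar 7 mm wide, 65 mm long from the axis, 42 mm to the +y side of the lever; z along the pointer.
- single_fan: Bystander: a single square black fan 60 x 60 x 25 mm on a round amber plate 110 mm across and 8 mm thick. Origin: centre of the underside.
- flanges: Bystander: two stacked black round flanges, 104 mm across, 46 mm high. Origin: centre of the underside.
- carton: Bystander: small open cardboard carton 110 x 90 x 60 mm high. Origin: centre of the underside.
- screwdriver: Bystander: screwdriver 180 mm long lying along its x axis on the bench. Origin: below its middle.

How it is judged:
By the outcome, as a careful person would: the job done as asked, in the order asked, and still so for the second after the job is handed in, with the robot touching nothing.
It also fails if it takes over 69 s, if anything falls off the work surface, if the arm or the gripper's body presses on something with over 40 N, if the wrist force passes 120 N, or if a joint passes its speed limit or range.

## Robot

A 6-joint arm with a two-finger parallel gripper is mounted at the origin on the work surface. World frame = base frame: x ahead of the robot, y to its left, z up, the work surface at z = 0. Lengths are in mm, angles in rad, forces in N, time in s.
With the tool pointing down it reaches from about 400 to 925 mm from the base axis. Payload 12.5 kg.
Tool frame: the origin (TCP) lies at the centre of the arm's flange, where the gripper is bolted on; the fingertips stand 190 mm ahead of it and the grasp point (between the pads) lies 171 mm ahead of it; z points along the fingers, y is the direction in which the jaws open and shut (so a half turn about z gives the same grasp; the last joint's range is limited). The gripper opens to 95 mm and grips with 3 to 60 N. Pads are 20 mm wide; open, the fingers measure 119 mm over their backs; the gripper's body (75 mm by 180 mm) begins 59 mm behind the grasp point.
Start: joints at [1.111, 0.491, 1.559, -0, 1.092, -0.106], TCP at [216.517, 586.298, 404.761] pointing down, gripper open.
Joint ranges: [-3.1, 3.1], [-0.84, 2.19], [0.05, 2.79], [-1.13, 4.28], [0.06, 2.93], [-2.69, 2.69]. Speed limits (rad/s): [2.22, 2.22, 2.79, 3.14, 3.14, 3.14].

## Interface

Orientations are given as [roll, pitch, yaw] about the fixed x, y, z axes, in that order (R = Rz(yaw) Ry(pitch) Rx(roll)).
In Python, from cell import env, optics gives the robot as it stands.
- The arm moves only by the tool apply_moves, never from a script. Its argument "commands" is a list of rows, each a list of 7 numbers: the turn, a rotation vector about the tool's x, y, z in degrees, then the shift along the tool's x, y, z in m, then the finger opening in m, from 0 to 0.0951. A call has 1 to 5 rows; each row shifts and turns the commanded pose from where the row before left it, along the tool's axes as they then stand; what a row does not reach is not made up. A row lasts 1/12 s, in which the tool goes at most 41.7 mm and 7.16 degrees, less where a joint would pass 70% of its speed; a pose out of reach is approached as far as the arm can. A call with a gripper value outside its range is refused whole. The fingers move at their own pace and stop on an object; the grip force is fixed at half the most. Time passes only in rows, so rows that do not move let the fingers close. It gives the time, the measured TCP pose, the force and the opening at its end, in the units of the state.
- env.state(): the state, without advancing time (a new reading comes with each control period).
- optics.read_camera(name): name is "side" or "top"; returns a dict with "color" (420x560x3 uint8, red, green, blue), "fx", "fy", "cx", "cy" (pixels), "distortion" ([k1, k2, p1, p2, k3] as OpenCV has them; the pictures are not rectified), "eye" and "rotation" of the camera in the world. Camera axes: x right, y up, looking along -z (the intrinsics and any distortion apply to the point x, -y, -z); pixel columns grow to the right and rows downward; lengths in mm; the calibration is good to about 2 mm. A picture is of the moment at which its call begins. There is no depth.
- env.job_done(): hands the job in, once; it reports no verdict.
The state is a dict: "t": time; "joints": joint angles; "qvel": joint speeds; "tau": joint torques, N m; "eef_pos": TCP position; "tcp_rot": TCP orientation; "ft_force": force on the tool from outside, world axes, zero at the start; "moment": the same for the moment, N m; "opening": opening from 0.0 (shut) to 1.0 (fully open).
Only numpy, scipy, OpenCV 4.12 (cv2) and the standard library are available. Lean on these libraries where they do the work, as an engineer would, in place of code of your own. Each camera call takes 0.05 s, during which the arm holds its last target. There are 200 camera calls.

## Working session

There is one attempt and no reset: what is moved stays moved. The work goes in short steps, Python scripts to look and compute and a tool call to move; the robot and the scene stay as the last step left them, time stands still between calls to the robot, and variables do not carry over. Pictures are saved under pics/ and viewed, about 8 in all and at most 12, crops included, and the job is handed in when it is done.

Besides the shell and the picture viewer there is one more tool, called by a JSON object that holds its "op" and its "data". apply_moves: Moves the arm, as the interface text tells. Its arguments: {"type":"object","properties":{"commands":{"type":"array","items":{"type":"array","items":{"type":"number"}}}},"required":["commands"]}

```bash
ls; mkdir -p pics; python3 - <<'E'
from cell import env, optics
import cv2
print(env.state())
for n in("side","top"):
    d=optics.read_camera(n)
    print(n,{k:v for k,v in d.items() if k!="color"})
    cv2.imwrite(f"pics/{n}0.png",d["color"][:,:,::-1])
E
```

```text
pics
{'t': 0.0, 'joints': array([ 1.11137296e+00,  4.91578295e-01,  1.55948689e+00,  6.47377557e-06,
        1.09171290e+00, -1.05578563e-01]), 'qvel': array([-0.00082442,  0.00161384, -0.00132786,  0.00091131, -0.00137855,
       -0.00027914]), 'tau': array([-4.96895564e-05, -6.12626195e+01, -2.58172452e+01,  6.92529115e-02,
        4.83063085e-02, -8.31414400e-05]), 'eef_pos': array([216.51394382, 586.2547348 , 404.13708974]), 'tcp_rot': array([-3.14041443e+00, -1.30633220e-04,  2.78774478e+00]), 'ft_force': array([0.54531013, 0.03318985, 0.26235534]), 'moment': array([-0.02702573, -0.02385354,  0.02172166]), 'opening': 1.005768051634953}
side {'fx': 517.5140190770846, 'fy': 517.5140190770846, 'cx': 273.7264456757691, 'cy': 211.13619666114255, 'distortion': array([0.01091145, 0.        , 0.        , 0.        , 0.        ]), 'eye': array([ 316.10026795, -824.79450024,  885.63436219]), 'rotation': array([ 0.8315655 , -0.01419096, -0.30166398])}
top {'fx': 449.89420343661146, 'fy': 449.89420343661146, 'cx': 278.8485844764559, 'cy': 208.4543239507015, 'distortion': array([0.05101882, 0.        , 0.        , 0.        , 0.        ]), 'eye': array([ 335.44262965,  -35.77166795, 1281.47104954]), 'rotation': array([ 0.21289518, -0.00462336, -1.43679347])}
```

View pics/top0.png

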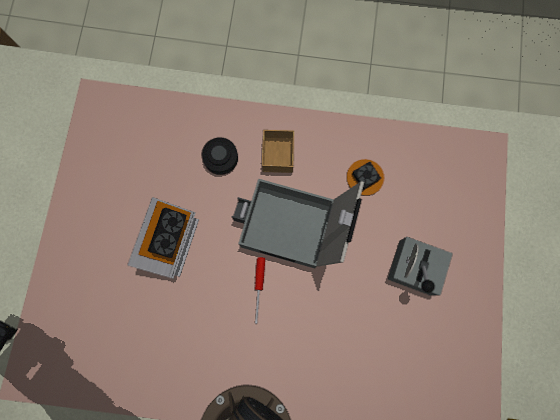

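View pics/side0.png

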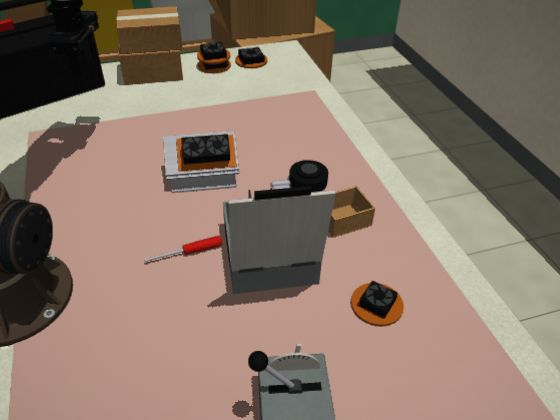

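Top view: stand and fan are at about (165,235), the open chamber at (290,225) with its lid upright on the right and the catch at left (241,210), and the controller at (420,265) with its knob at (428,286). The side view shows the knob at (258,361) and the pointer near (297,350). Next is one zoomed composite.

```bash
cat > h.py <<'E'
import numpy as np, cv2
from cell import env, optics
from scipy.spatial.transform import Rotation as R
def cam(n):
    d=optics.read_camera(n); d["R"]=R.from_euler("xyz",d["rotation"]).as_matrix()
    d["K"]=np.array([[d["fx"],0,d["cx"]],[0,d["fy"],d["cy"]],[0,0,1.]]); return d
def ray(d,uv):
    p=cv2.undistortPoints(np.array(uv,float).reshape(-1,1,2),d["K"],d["distortion"])[:,0]
    return np.c_[p[:,0],-p[:,1],-np.ones(len(p))]@d["R"].T
def plane(d,uv,z):
    r=ray(d,uv); return d["eye"]+r*((z-d["eye"][2])/r[:,2])[:,None]
def proj(d,X):
    c=(np.atleast_2d(X)-d["eye"])@d["R"]; c=c*[1,-1,-1]
    return cv2.projectPoints(c,np.zeros(3),np.zeros(3),d["K"],d["distortion"])[0][:,0]
def tri(a,ua,b,ub):
    ra,rb=ray(a,[ua])[0],ray(b,[ub])[0]
    s=np.linalg.lstsq(np.c_[ra,-rb],b["eye"]-a["eye"],rcond=None)[0]
    p,q=a["eye"]+s[0]*ra,b["eye"]+s[1]*rb; return (p+q)/2,np.linalg.norm(p-q)
def crop(d,u,v,w,h,k):
    return cv2.resize(d["color"][v:v+h,u:u+w,::-1],None,fx=k,fy=k,interpolation=cv2.INTER_CUBIC)
E
python3 - <<'E'
from h import *
t=cam("top");s=cam("side")
a=np.hstack([crop(t,115,185,100,100,4),crop(t,375,225,100,100,4)])
b=np.hstack([crop(s,155,120,100,50,4)[:200],crop(s,235,335,100,50,4)])
cv2.imwrite("pics/z1.png",np.vstack([a,b]))
hsv=cv2.cvtColor(t["color"],cv2.COLOR_RGB2HSV)
print(proj(t,[[0,0,0],[600,0,0]]))
for n,d in(("top",t),("side",s)):
    hsv=cv2.cvtColor(d["color"],cv2.COLOR_RGB2HSV)
    m=cv2.inRange(hsv,(5,180,90),(22,255,255))
    c,_=cv2.findContours(m,cv2.RETR_EXTERNAL,cv2.CHAIN_APPROX_NONE)
    for k in c:
        if cv2.contourArea(k)>150: print(n,cv2.contourArea(k),cv2.boxPoints(cv2.minAreaRect(k)).round(1).tolist())
E
```

```text
[[245.64222961 436.12369081]
 [276.77592598 211.83032585]]
top 490.0 [[138.3000030517578, 253.8000030517578], [156.5, 200.5], [190.39999389648438, 212.0], [172.1999969482422, 265.29998779296875]]
top 367.5 [[341.0, 181.6999969482422], [358.0, 152.5], [389.3999938964844, 170.8000030517578], [372.3999938964844, 200.10000610351562]]
side 684.5 [[345.29998779296875, 312.70001220703125], [358.5, 278.8999938964844], [407.1000061035156, 298.0], [393.79998779296875, 331.79998779296875]]
```

View pics/z1.png

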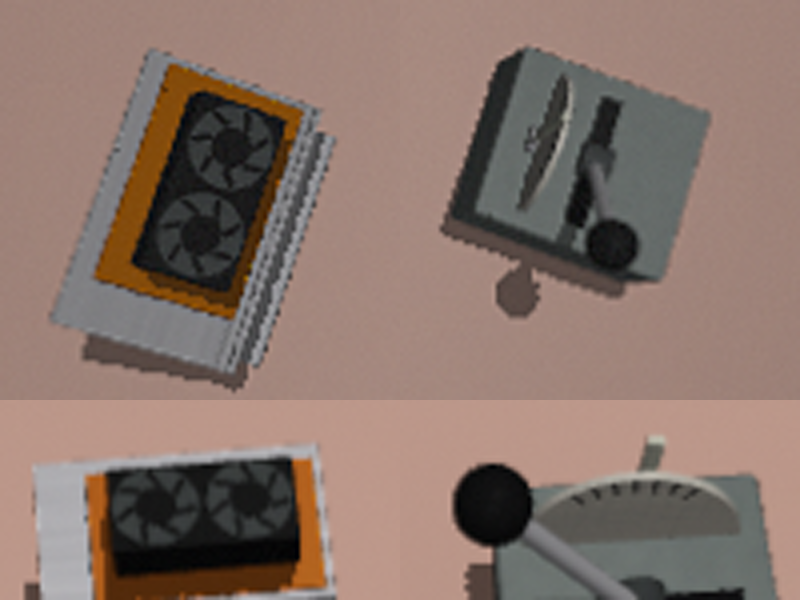

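The zoom shows the stand's lip on its right side, which is world -y, so the slope faces about -y. The disc scale sits on the controller's left (+y). The knob leans towards -x and the pointer leans past upright towards +x. Next I compute stand and controller poses and zoom in on the chamber.

```bash
python3 - <<'E'
from h import *
np.set_printoptions(precision=1,suppress=True)
t=cam("top");s=cam("side")
up=plane(t,[(152.5,197.5),(127.5,265)],104); lo=plane(t,[(195.5,212.5),(173.75,278)],50)
print("stand up",up,"lo",lo)
# stand frame: y axis along edge; x axis uphill
c=np.vstack([up,lo]).mean(0); 
for e in(up,lo): v=e[0]-e[1]; print(np.linalg.norm(v),np.degrees(np.arctan2(v[1],v[0])))
print("width",np.linalg.norm(up.mean(0)[:2]-lo.mean(0)[:2]),"c",c)
# amber corners on plane 8 above slope
d=(up[0]-up[1])+(lo[0]-lo[1]); yaw=np.arctan2(-d[0],d[1]); 
print("yaw stand (y axis = edge dir or reverse)",yaw)
u=(up.mean(0)-lo.mean(0)); u[2]=0; 
yv=d/np.linalg.norm(d); yv[2]=0; xv=np.array([yv[1],-yv[0],0]); xv*=np.sign(xv@u)
n=-xv*np.sin(.48)+np.array([0,0,np.cos(.48)]); sl=xv*np.cos(.48)+np.array([0,0,np.sin(.48)])
p0=np.r_[c[:2],75]
uv=[(158,201.25),(190.75,212),(173,264.5),(138.75,254.25)]
r=ray(t,uv); P=t["eye"]+r*(((p0+8*n-t["eye"])@n)/(r@n))[:,None]
print(P, "sizes",[np.linalg.norm(P[i]-P[i-1]) for i in range(4)])
q=P.mean(0); print("centre underside",q-8*n,"s,y",(q-p0)@sl,(q-p0)@yv,"xv",xv,"n",n,"yv",yv)
cc=plane(t,[(407.5,237),(452.5,253.75),(440.5,295),(393.75,278.75)],70)
print("ctrl",cc,cc.mean(0),[np.linalg.norm(cc[i]-cc[i-1]) for i in range(4)])
for i,j in((1,0),(2,3)): v=cc[j]-cc[i]; print(np.degrees(np.arctan2(v[1],v[0])))
for i,j in((3,0),(2,1)): v=cc[j]-cc[i]; print(np.degrees(np.arctan2(v[1],v[0])))
print("knob",tri(t,(427.8,286.2),s,(258.3,361)))
a=crop(t,225,165,150,130,5);cv2.imwrite("pics/z2.png",a[:600])
E
```

```text
stand up [[572.6 332.1 104. ]
 [387.4 360.8 104. ]] lo [[557.3 222.9  50. ]
 [371.7 249.4  50. ]]
187.3960441674108 -8.805451167112196
187.47588003285182 -8.127773815761918
width 111.39022588875048 c [472.3 291.3  77. ]
yaw stand (y axis = edge dir or reverse) -1.7185653317831202
[[564.5 315.7 103.7]
 [555.  233.8  60.8]
 [406.5 255.6  60.6]
 [418.5 337.9 103.9]] sizes [np.float64(147.67692473353745), np.float64(93.01046919533509), np.float64(150.12542698305884), np.float64(93.79096994131227)]
centre underside [486.7 289.4  75.1] s,y 0.3097693581554198 14.514044979980337 xv [ 0.1  1.  -0. ] n [-0.1 -0.5  0.9] yv [ 1.  -0.1  0. ]
ctrl [[ 564.2 -362.4   70. ]
 [ 535.3 -484.1   70. ]
 [ 422.3 -458.4   70. ]
 [ 447.5 -334.3   70. ]] [ 492.3 -409.8   70. ] [np.float64(120.06767240088485), np.float64(125.15203509448912), np.float64(115.88308980615692), np.float64(126.64547584411599)]
76.62959212008158
78.52549894611275
-13.503761707744994
-12.804447422873139
knob (array([ 433.8, -395.8,  159.6]), np.float64(2.1909838797341052))
```

View pics/z2.png

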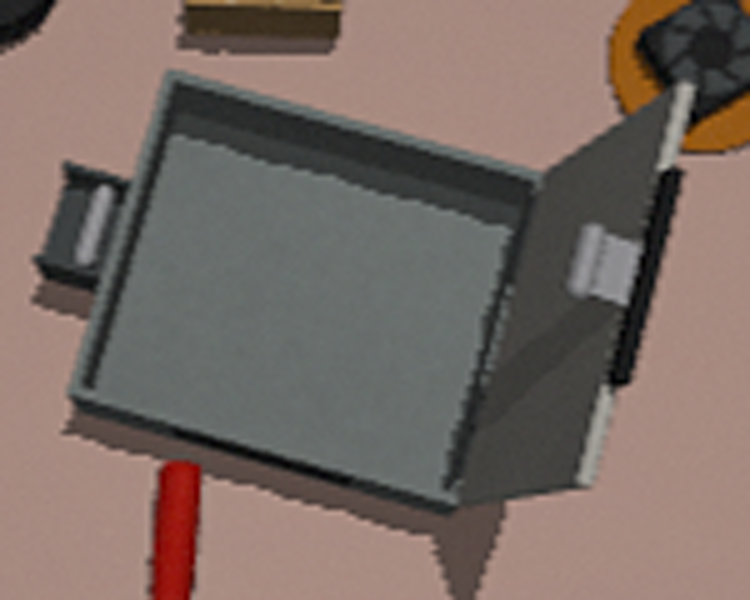

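Zoomed chamber (crop scale 5, origin 225,165): the rim corners are at about (168,72), (72,398), (458,505) and (545,180). The lid's free edge runs from (690,85) to (588,485), and the catch is on the left. The controller yaw is about -13° and the knob triangulates consistently with the pivot.

```bash
python3 - <<'E'
from h import *
np.set_printoptions(precision=1,suppress=True)
t=cam("top");s=cam("side")
c=lambda X,Y:(225+X/5,165+Y/5)
C=plane(t,[c(168,72),c(72,398),c(458,505),c(545,180)],75)
print(C,C.mean(0),[np.linalg.norm(C[i]-C[i-1]) for i in range(4)])
for i,j in((1,0),(2,3)): v=C[j]-C[i]; print("x ax",np.degrees(np.arctan2(v[1],v[0])))
for i,j in((2,1),(3,0)): v=C[j]-C[i]; print("y ax",np.degrees(np.arctan2(v[1],v[0])))
o=C.mean(0); a=np.radians(np.mean([np.degrees(np.arctan2(*(C[j]-C[i])[[1,0]])) for i,j in((1,0),(2,3))]))
ex=np.array([np.cos(a),np.sin(a),0]);ey=np.array([-np.sin(a),np.cos(a),0])
for x,uv in((95,c(690,85)),(-95,c(588,485))):
    r=ray(t,[uv])[0]; k=((o+ex*x-t["eye"])@ex)/(r@ex); p=t["eye"]+k*r
    print("lid edge y",(p-o)@ey,"z",p[2],"ang from hinge(-110)",np.arctan2(p[2]-79,(p-o)@ey+110),np.hypot(p[2]-79,(p-o)@ey+110))
# pointer: tip seen in side crop (655,440)
ca=np.radians(-13.1);cx=np.array([np.cos(ca),np.sin(ca),0]);cy=np.array([-np.sin(ca),np.cos(ca),0])
pv=np.array([492.3,-409.8,70])
uv=(235+(655-400)/4,335+(438-400)/4); r=ray(s,[uv])[0]; k=((pv+42*cy-s["eye"])@cy)/(r@cy);p=s["eye"]+k*r-pv-42*cy
print("pointer lx,z,len,ang",p@cx,p[2],np.hypot(p@cx,p[2]),np.arctan2(p@cx,p[2])+.6)
E
```

```text
[[ 669.    60.4   75. ]
 [ 481.6   85.5   75. ]
 [ 452.6 -127.2   75. ]
 [ 635.9 -154.1   75. ]] [559.8 -33.9  75. ] [np.float64(217.02829224304142), np.float64(189.05447630085297), np.float64(214.74963746527584), np.float64(185.3012875794154)]
x ax -7.644069499671972
x ax -8.335801847927122
y ax 82.21941043017156
y ax 81.22635839798217
lid edge y -146.9395919506192 z 296.8293122372419 ang from hinge(-110) 1.738778686365515 220.93922857480078
lid edge y -144.36647276811934 z 311.66511187540027 ang from hinge(-110) 1.717443851842555 235.18951663395717
pointer lx,z,len,ang 10.771846681990837 65.68928600158597 66.56662058673608 0.7625352327721241
```

```bash
cat >> h.py <<'E'
np.set_printoptions(precision=1,suppress=True)
def frame(z,y):
    z=np.array(z,float);z/=np.linalg.norm(z);y=np.array(y,float);y-=z*(y@z);y/=np.linalg.norm(y)
    return np.c_[np.cross(y,z),y,z]
def go(Rt,p,tag=""):
    s=env.state();R0=R.from_euler("xyz",s["tcp_rot"]).as_matrix()
    rv=np.degrees(R.from_matrix(R0.T@Rt).as_rotvec())
    sh=Rt.T@(np.array(p)-s["eef_pos"])
    print(tag,"turn",rv,np.linalg.norm(rv).round(1),"shift(final axes)",sh,np.linalg.norm(sh).round(1))
SX=np.array([.148,.989,0]);SY=np.array([-.989,.148,0])
N=-SX*np.sin(.48)+np.array([0,0,np.cos(.48)])
FC=np.array([486.7,289.4,75.1])
RG=frame(-N,SX)
E
python3 - <<'E'
from h import *
t=cam("top");s=cam("side")
for a,b,l in(((148.25,251.25),(181.75,135.5),(30,60)),((163,208),(228.25,134.5),(30,-60))):
    p,e=tri(t,a,s,b); q=p-FC; sl=SX*np.cos(.48)+np.array([0,0,np.sin(.48)])
    print(p,e,"local x,y,z",q@sl,q@SY,q@N,"want",l,46)
go(RG,FC+301*N)
E
```

```text
[429.7 307.7 128.4] 4.395741987095316 local x,y,z 33.22832024689456 59.12996585727967 42.837706886881286 want (30, 60) 46
[548.3 295.1 117.4] 5.3083526773565755 local x,y,z 32.60779855200017 -60.12698580668808 30.698588971745156 want (30, -60) 46
 turn [-27.4   2.8 -11.5] 29.9 shift(final axes) [-311.1 -377.2 -125.8] 504.9
```

{"op": "apply_moves", "data": {"commands": [[-5.48,0.56,-2.3,0,0,0,0.095],[-5.48,0.56,-2.3,0,0,0,0.095],[-5.48,0.56,-2.3,0,0,0,0.095],[-5.48,0.56,-2.3,0,0,0,0.095],[-5.48,0.56,-2.3,0,0,0,0.095]]}}

```text
t: 0.92
eef_pos: [216.5, 586.2, 405.0]
tcp_rot: [2.657, 0.002, 2.993]
ft_force: [-0.6, 0.4, 0.4]
opening: 0.999
```

{"op": "apply_moves", "data": {"commands": [[0,0,0,-0.022,-0.027,-0.009,0.095],[0,0,0,-0.022,-0.027,-0.009,0.095],[0,0,0,-0.022,-0.027,-0.009,0.095],[0,0,0,-0.022,-0.027,-0.009,0.095],[0,0,0,-0.022,-0.027,-0.009,0.095]]}}

```text
t: 1.33
eef_pos: [304.8, 429.5, 382.4]
tcp_rot: [2.661, 0.001, 2.993]
ft_force: [0.8, -0.3, 0.1]
opening: 1.002
```

{"op": "apply_moves", "data": {"commands": [[0,0,0,-0.022,-0.027,-0.009,0.095],[0,0,0,-0.022,-0.027,-0.009,0.095],[0,0,0,-0.022,-0.027,-0.009,0.095],[0,0,0,-0.022,-0.027,-0.009,0.095],[0,0,0,-0.022,-0.027,-0.009,0.095]]}}

```text
t: 1.75
eef_pos: [392.8, 274.1, 360.0]
tcp_rot: [2.661, 0.001, 2.993]
ft_force: [0.9, 0.1, 0.9]
opening: 1.001
```

{"op": "apply_moves", "data": {"commands": [[0,0,0,-0.022,-0.027,-0.009,0.095],[0,0,0,-0.022,-0.027,-0.009,0.095],[0,0,0,-0.022,-0.027,-0.009,0.095],[0,0,0,-0.022,-0.027,-0.009,0.095],[0,0,0,0,0,0,0.095]]}}

```text
t: 2.17
eef_pos: [465.2, 147.4, 341.5]
tcp_rot: [2.662, 0.002, 2.988]
ft_force: [-0.2, 0.4, 0.6]
opening: 0.997
```

```bash
python3 - <<'E'
from h import *
s=env.state(); print(s["t"],s["joints"].round(2),s["ft_force"])
go(RG,FC+301*N); go(RG,FC+251*N)
t=cam("top");s=cam("side")
cv2.imwrite("pics/v1.png",np.hstack([crop(t,105,165,130,130,3),crop(s,140,80,130,130,3)]))
E
```

```text
2.1667 [ 0.1  0.4  2.   0.7  0.8 -1.8] [-0.2  0.4  0.6]
 turn [-0.   0.2 -0.2] 0.3 shift(final axes) [-0.2  4.4  1.7] 4.7
 turn [-0.   0.2 -0.2] 0.3 shift(final axes) [-0.2  4.4 51.7] 51.8
```

View pics/v1.png

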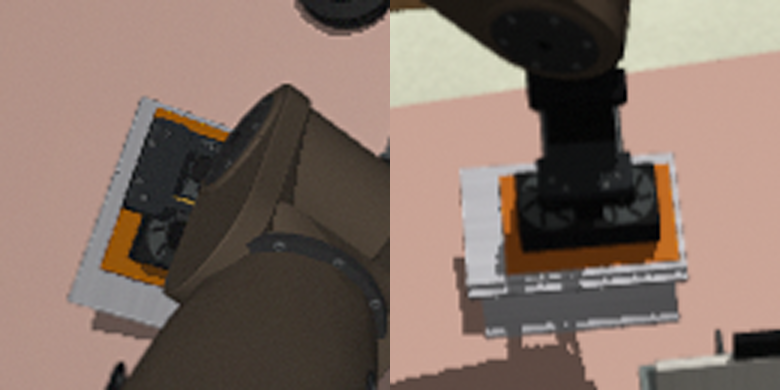

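The gripper stands over the fan, centred along its length. I'll check the amber lower corners in the side view, at (179,171) and (234.3,168.3), against the prediction.

```bash
python3 - <<'E'
from h import *
s=cam("side");t=cam("top"); sl=SX*np.cos(.48)+np.array([0,0,np.sin(.48)])
print(proj(s,[FC-48*sl+75*SY+8*N,FC-48*sl-75*SY+8*N]),"seen 179,171 / 234.3,168.3")
print("frame upper top edge",proj(s,[FC+30*sl+60*SY+46*N,FC+30*sl-60*SY+46*N]),"seen 181.75,135.5/228.25,134.5")
print("per 5mm N / 5mm sl / 5 SY",proj(s,[FC+5*N,FC+5*sl,FC+5*SY])-proj(s,[FC]))
print(proj(t,[FC+5*N,FC+5*sl])-proj(t,[FC]))
E
```

```text
[[178.  170.5]
 [236.  165.8]] seen 179,171 / 234.3,168.3
frame upper top edge [[180.5 136.2]
 [227.3 132.8]] seen 181.75,135.5/228.25,134.5
per 5mm N / 5mm sl / 5 SY [[-0.1 -0.9]
 [-0.2 -1.7]
 [-1.9  0.1]]
[[ 0.4 -0. ]
 [-1.8 -0.6]]
```

{"op": "apply_moves", "data": {"commands": [[0,0,0,0,0.0044,0.03,0.095],[0,0,0,0,0,0.03,0.095],[0,0,0,0,0,0.02,0.095],[0,0,0,0,0,0.01,0.095],[0,0,0,0,0,0,0.095]]}}

```text
t: 2.78
eef_pos: [468.7, 198.0, 263.0]
tcp_rot: [2.662, -0.002, 2.995]
ft_force: [0.4, -0.4, 0.1]
opening: 1.003
```

{"op": "apply_moves", "data": {"commands": [[0,0,0,0,0,0.003,0.095],[0,0,0,0,0,0.002,0.095],[0,0,0,0,0,0.002,0.095],[0,0,0,0,0,0.002,0.095],[0,0,0,0,0,0.0,0.095]]}}

```text
t: 3.2
eef_pos: [470.1, 200.3, 256.5]
tcp_rot: [2.661, 0.001, 2.992]
ft_force: [-0.5, -0.2, -0.2]
opening: 0.999
```

```bash
python3 - <<'E'
from h import *
print(env.state()["ft_force"])
go(RG,FC+201*N)
s=cam("side");t=cam("top")
cv2.imwrite("pics/v2.png",np.hstack([crop(t,115,185,100,100,4),crop(s,155,100,100,100,4)]))
E
```

```text
[-0.5 -0.2 -0.2]
 turn [ 0.   0.1 -0. ] 0.1 shift(final axes) [-3.3 -3.5  1.7] 5.1
```

View pics/v2.png

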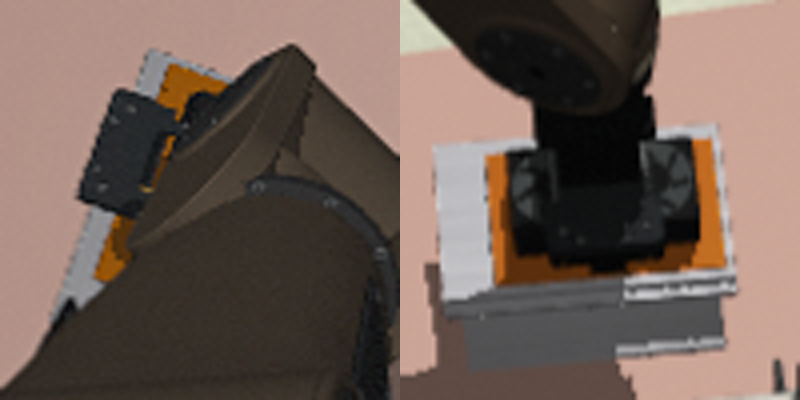

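The gripper now straddles the frame with no contact force. I'll close it.

{"op": "apply_moves", "data": {"commands": [[0,0,0,-0.003,-0.0035,0.001,0.095],[0,0,0,0,0,0,0.05],[0,0,0,0,0,0,0.05],[0,0,0,0,0,0,0.05],[0,0,0,0,0,0,0.05]]}}

```text
t: 3.72
eef_pos: [472.6, 197.4, 253.8]
tcp_rot: [2.662, 0.0, 2.992]
ft_force: [0.5, -0.1, 0.7]
opening: 0.775
```

{"op": "apply_moves", "data": {"commands": [[0,0,0,0,0,0,0.05],[0,0,0,0,0,0,0.05],[0,0,0,0,0,0,0.05],[0,0,0,0,0,0,0.05],[0,0,0,0,0,0,0.05]]}}

```text
t: 4.13
eef_pos: [472.6, 197.6, 253.9]
tcp_rot: [2.661, 0.0, 2.992]
ft_force: [0.1, 3.7, 0.6]
opening: 0.629
```

{"op": "apply_moves", "data": {"commands": [[0,0,0,0,0,-0.01,0.05],[0,0,0,0,0,-0.02,0.05],[0,0,0,0,0,-0.03,0.05],[0,0,0,0,0,-0.03,0.05],[0,0,0,0,0,0,0.05]]}}

```text
t: 4.55
eef_pos: [466.5, 154.9, 337.0]
tcp_rot: [2.661, 0.005, 2.991]
ft_force: [0.7, 0.1, -4.2]
opening: 0.631
```

```bash
cat >> h.py <<'E'
CO=np.array([559.8,-33.9,0]);ca=np.radians(-8.0)
CX=np.array([np.cos(ca),np.sin(ca),0]);CY=np.array([-np.sin(ca),np.cos(ca),0])
RC=frame([0,0,-1],CY)
E
python3 - <<'E'
from h import *
s=env.state();print(s["opening"],s["ft_force"],s["joints"]); d=np.array([472.6,197.5,253.9])-FC
print("grasp offset",d@N,d@SX,d@SY)
go(RC,CO+5*CY+[0,0,335]); 
E
```

```text
0.6312562300620567 [ 0.7  0.1 -4.2] [ 0.1  0.4  2.   0.7  0.7 -1.8]
grasp offset 201.52902664016338 -92.97589999999997 0.3436999999999708
 turn [27.5  0.4 -0.5] 27.5 shift(final axes) [-118.7 -169.     2. ] 206.5
```

{"op": "apply_moves", "data": {"commands": [[5.5,0.08,-0.1,0,0,0,0.05],[5.5,0.08,-0.1,0,0,0,0.05],[5.5,0.08,-0.1,0,0,0,0.05],[5.5,0.08,-0.1,0,0,0,0.05],[5.5,0.08,-0.1,0,0,0,0.05]]}}

```text
t: 4.97
eef_pos: [466.2, 156.5, 332.6]
tcp_rot: [-3.137, -0.005, 3.003]
ft_force: [-1.5, -0.1, -3.9]
opening: 0.627
```

{"op": "apply_moves", "data": {"commands": [[0,0,0,-0.014,-0.02,0,0.05],[0,0,0,-0.014,-0.02,0,0.05],[0,0,0,-0.014,-0.02,0,0.05],[0,0,0,-0.014,-0.02,0,0.05],[0,0,0,-0.014,-0.02,0,0.05]]}}

```text
t: 5.38
eef_pos: [522.1, 46.9, 332.0]
tcp_rot: [3.141, -0.006, 3.003]
ft_force: [0.3, 1.5, -4.0]
opening: 0.629
```

{"op": "apply_moves", "data": {"commands": [[0,0,0,-0.014,-0.02,0,0.05],[0,0,0,-0.014,-0.02,0,0.05],[0,0,0,-0.014,-0.02,0,0.05],[0,0,0,-0.01,-0.009,0,0.05],[0,0,0,0,0,0,0.05]]}}

```text
t: 5.8
eef_pos: [565.0, -29.5, 331.8]
tcp_rot: [3.141, -0.005, 3.001]
ft_force: [-0.9, -1.3, -4.0]
opening: 0.628
```

```bash
python3 - <<'E'
from h import *
s=env.state();print(s["opening"],s["ft_force"],s["joints"].round(2))
go(RC,CO+5*CY+[0,0,335]); 
s=cam("side");t=cam("top")
cv2.imwrite("pics/v3.png",np.hstack([crop(t,225,155,133,150,3),crop(s,200,130,133,150,3)]))
E
```

```text
0.6276557335115436 [-0.9 -1.3 -4. ] [-0.2  0.5  1.8  0.   0.9 -1.6]
 turn [ 0.  -0.3 -0.1] 0.3 shift(final axes) [ 4.5 -0.  -3.2] 5.5
```

View pics/v3.png

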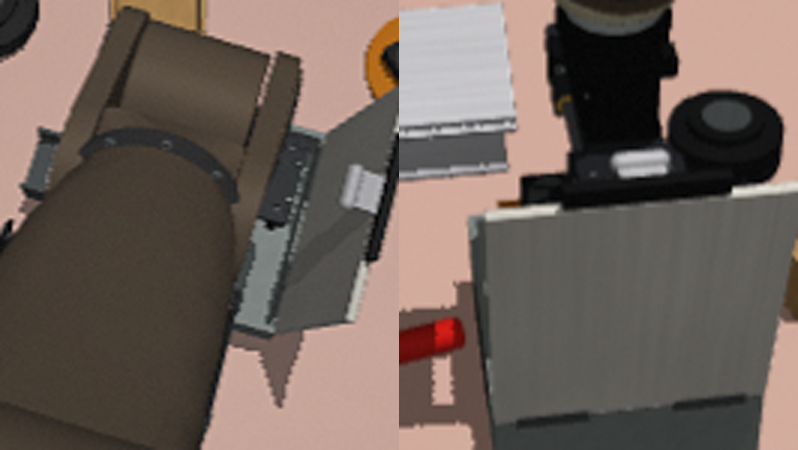

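Unit is held flat over the chamber, and the gripper body is clear of the lid. Next: shift 4.5 mm in tool x, then lower.

{"op": "apply_moves", "data": {"commands": [[0,0,0,0.0045,0,0.015,0.05],[0,0,0,0,0,0.03,0.05],[0,0,0,0,0,0.03,0.05],[0,0,0,0,0,0.02,0.05],[0,0,0,0,0,0,0.05]]}}

```text
t: 6.32
eef_pos: [557.6, -25.9, 234.4]
tcp_rot: [3.141, -0.011, 3.004]
ft_force: [-0.6, 0.4, -4.6]
opening: 0.633
```

{"op": "apply_moves", "data": {"commands": [[0,0,0,0,0,0.01,0.05],[0,0,0,0,0,0.007,0.05],[0,0,0,0,0,0.004,0.05],[0,0,0,0,0,0.002,0.05],[0,0,0,0,0,0,0.05]]}}

```text
t: 6.73
eef_pos: [558.8, -27.2, 215.3]
tcp_rot: [3.142, -0.004, 3.003]
ft_force: [0.2, 0.4, -3.4]
opening: 0.629
```

{"op": "apply_moves", "data": {"commands": [[0,0,0,0,0,0.002,0.05],[0,0,0,0,0,0.002,0.05],[0,0,0,0,0,0.001,0.05],[0,0,0,0,0,0.001,0.05],[0,0,0,0,0,0,0.05]]}}

```text
t: 7.15
eef_pos: [558.8, -27.3, 209.0]
tcp_rot: [3.142, -0.004, 3.002]
ft_force: [-1.0, -1.0, -4.1]
opening: 0.629
```

{"op": "apply_moves", "data": {"commands": [[0,0,0,0,0,0.001,0.05],[0,0,0,0,0,0.0,0.05],[0,0,0,0,0,0.001,0.05],[0,0,0,0,0,0,0.05]]}}

```text
t: 7.48
eef_pos: [558.8, -27.2, 207.8]
tcp_rot: [-3.142, -0.004, 3.003]
ft_force: [-3.1, 0.3, 5.8]
opening: 0.632
```

Contact came at the expected height, so I release and retract.

{"op": "apply_moves", "data": {"commands": [[0,0,0,0,0,-0.0005,0.07],[0,0,0,0,0,0,0.085],[0,0,0,0,0,0,0.092],[0,0,0,0,0,0,0.092],[0,0,0,0,0,0,0.092]]}}

```text
t: 7.9
eef_pos: [558.8, -27.3, 207.6]
tcp_rot: [3.142, -0.004, 3.002]
ft_force: [0.8, -0.5, 0.7]
opening: 0.92
```

{"op": "apply_moves", "data": {"commands": [[0,0,0,0,0,0,0.092],[0,0,0,0,0,0,0.092],[0,0,0,0,0,-0.005,0.092],[0,0,0,0,0,-0.01,0.092],[0,0,0,0,0,-0.02,0.092]]}}

```text
t: 8.32
eef_pos: [558.7, -27.3, 242.2]
tcp_rot: [3.141, -0.007, 3.002]
ft_force: [-0.1, 0.1, 0.8]
opening: 0.969
```

{"op": "apply_moves", "data": {"commands": [[0,0,0,0,0,-0.035,0.092],[0,0,0,0,0,-0.035,0.092],[0,0,0,0,0,-0.035,0.092],[0,0,0,0,0,-0.035,0.092],[0,0,0,0,0,-0.035,0.092]]}}

```text
t: 8.73
eef_pos: [559.0, -27.3, 420.5]
tcp_rot: [3.142, -0.003, 3.002]
ft_force: [0.1, 0.1, -0.6]
opening: 0.968
```

```bash
python3 - <<'E'
from h import *
s=env.state();print(s["t"],s["opening"],s["ft_force"],s["joints"].round(2),s["eef_pos"])
H=CO-110*CY+[0,0,79]
# behind lid: 70 mm behind edge; lid ang 1.73
P=lambda th,r,off:H+CY*(r*np.cos(th)-off*np.sin(th))+np.array([0,0,1])*(r*np.sin(th)+off*np.cos(th))
print("edge",P(1.73,240,0),"press",P(1.73,200,4))
RL=frame([0,0,-1],CX); RL2=frame([0,0,-1],-CX)
for n,r in(("+",RL),("-",RL2)): go(r,P(1.73,200,50)+[0,0,190],n)
for n,r in(("+",RL),("-",RL2)): go(r,P(1.73,200,50)+[0,0,190+100],n)
E
```

```text
8.7333 0.9681565425939154 [ 0.1  0.1 -0.6] [-0.2  0.4  1.7 -0.   1.1 -1.6] [559.  -27.3 420.5]
edge [ 539.2 -180.5  316. ] press [ 539.5 -178.1  275.8]
+ turn [-0.2 -0.2 90. ] 90.0 shift(final axes) [-197.5    1.7  -38. ] 201.2
- turn [  0.2  -0.2 -90. ] 90.0 shift(final axes) [197.5  -1.7 -38. ] 201.2
+ turn [-0.2 -0.2 90. ] 90.0 shift(final axes) [-197.5    1.7 -138. ] 241.0
- turn [  0.2  -0.2 -90. ] 90.0 shift(final axes) [ 197.5   -1.7 -138. ] 241.0
```

{"op": "apply_moves", "data": {"commands": [[0,0,7,0,0,-0.03,0.0],[0,0,7,0,0,-0.03,0.0],[0,0,7,0,0,-0.03,0.0],[0,0,7,0,0,-0.03,0.0],[0,0,7,0,0,-0.018,0.0]]}}

```text
t: 9.15
eef_pos: [559.2, -27.3, 560.0]
tcp_rot: [-3.141, -0.0, 2.386]
ft_force: [0.9, 0.1, -0.3]
opening: 0.673
```

{"op": "apply_moves", "data": {"commands": [[0,0,7,0,0,0,0.0],[0,0,7,0,0,0,0.0],[0,0,7,0,0,0,0.0],[0,0,7,0,0,0,0.0],[0,0,7,0,0,0,0.0]]}}

```text
t: 9.57
eef_pos: [559.6, -27.3, 556.6]
tcp_rot: [-3.138, -0.001, 1.775]
ft_force: [-0.1, 0.6, 0.0]
opening: 0.324
```

{"op": "apply_moves", "data": {"commands": [[0,0,7,0,0,0,0.0],[0,0,7,0,0,0,0.0],[0,0,6,0,0,0,0.0],[0,0,0,-0.03,0,0,0.0],[0,0,0,-0.03,0,0,0.0]]}}

```text
t: 9.98
eef_pos: [551.3, -86.5, 556.6]
tcp_rot: [-3.138, -0.0, 1.433]
ft_force: [-0.0, -1.2, -0.9]
opening: 0.016
```

{"op": "apply_moves", "data": {"commands": [[0,0,0,-0.03,0,0,0.0],[0,0,0,-0.03,0,0,0.0],[0,0,0,-0.03,0,0,0.0],[0,0,0,-0.03,0,0,0.0],[0,0,0,-0.02,0,0,0.0]]}}

```text
t: 10.4
eef_pos: [531.5, -227.5, 556.5]
tcp_rot: [-3.138, 0.001, 1.431]
ft_force: [-0.3, -0.8, -0.3]
opening: 0.005
```

```bash
cat >> h.py <<'E'
HI=CO-110*CY+[0,0,79]
P=lambda th,r,off:HI+CY*(r*np.cos(th)-off*np.sin(th)*-1*-1)+np.array([0,0,1])*(r*np.sin(th)+off*np.cos(th))
RL=frame([0,0,-1],CX)
E
python3 - <<'E'
from h import *
s=env.state();print(s["t"],s["opening"],s["ft_force"],s["joints"].round(2),s["eef_pos"])
go(RL,P(1.73,200,50)+[0,0,190],"low");go(RL,P(1.57,200,4)+[0,0,190],"contact upright")
t=cam("top");s=cam("side")
cv2.imwrite("pics/v4.png",np.hstack([crop(t,225,145,133,150,3),crop(s,200,130,133,150,3)]))
E
```

```text
10.4 0.005323548119817687 [-0.3 -0.8 -0.3] [-0.5  0.3  1.4 -0.   1.4 -0.4] [ 531.5 -227.5  556.5]
low turn [-0.2  0.  -0. ] 0.2 shift(final axes) [ 4.6  1.1 98. ] 98.1
contact upright turn [-0.2  0.  -0. ] 0.2 shift(final axes) [81.8  1.1 87.5] 119.8
```

View pics/v4.png

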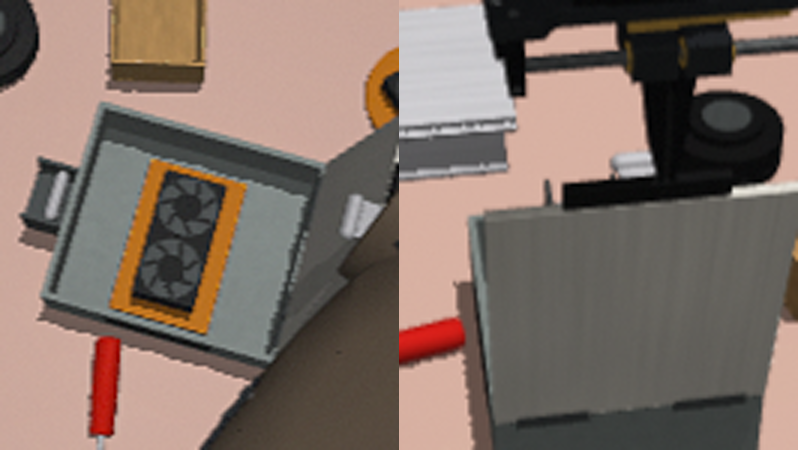

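The unit lies flat and clear inside the chamber. Before going down I check that the fingertips are on the outer side of the lid.

```bash
python3 - <<'E'
from h import *
s=cam("side")
f=lambda X:(proj(s,X)-[200,130])*3+[399,0]
print("tip",f([[531.5,-227.5,366.5]]),"edge(240) at ang 1.73/1.95",f([P(1.73,240,0),P(1.95,240,0)]), P(1.95,240,0))
print("edge corners 222",f([P(1.73,222,4)+95*CX,P(1.73,222,4)-95*CX]))
E
```

```text
tip [[659.7 161. ]] edge(240) at ang 1.73/1.95 [[643.8 177. ]
 [659.  254.7]] [ 532.1 -230.8  302. ]
edge corners 222 [[802.8 187.2]
 [479.6 218.4]]
```

{"op": "apply_moves", "data": {"commands": [[0,0,0,0,0,0.03,0.0],[0,0,0,0,0,0.03,0.0],[0,0,0,0,0,0.03,0.0],[0,0,0,0.02,0,0,0.0],[0,0,0,0.01,0,0,0.0]]}}

```text
t: 10.97
eef_pos: [536.3, -193.8, 464.7]
tcp_rot: [-3.135, -0.001, 1.432]
ft_force: [0.0, -0.6, -1.0]
opening: 0.001
```

{"op": "apply_moves", "data": {"commands": [[0,0,0,0.01,0,0,0.0],[0,0,0,0.013,0,-0.0015,0.0],[0,0,0,0.013,0,-0.001,0.0],[0,0,0,0.01,0,0,0.0],[0,0,0,0.01,0,0,0.0]]}}

```text
t: 11.38
eef_pos: [544.2, -139.0, 469.0]
tcp_rot: [-3.139, 0.0, 1.432]
ft_force: [0.0, -2.5, 0.1]
opening: 0.006
```

```bash
cat >> h.py <<'E'
def rel():
    s=env.state(); q=s["eef_pos"]-HI-[0,0,190]; print("t",s["t"],"T_y",(q@CY).round(1),"T_z",q[2].round(1),"x",(q@CX).round(1),"F",s["ft_force"])
E
python3 -c "
from h import *
rel()"
```

```text
t 11.3833 T_y 3.7 T_z 200.0 x -0.8 F [ 0.  -2.5  0.1]
```

Lid is being pushed (about 2.5 N), so I follow the arc.

{"op": "apply_moves", "data": {"commands": [[0,0,0,0.0164,0,0.0022,0.0],[0,0,0,0.0195,0,0.004,0.0],[0,0,0,0.0192,0,0.006,0.0],[0,0,0,0.0183,0,0.0078,0.0],[0,0,0,0.0176,0,0.0095,0.0]]}}

```text
t: 11.8
eef_pos: [556.7, -48.7, 439.0]
tcp_rot: [-3.139, -0.0, 1.432]
ft_force: [1.2, -0.4, -0.0]
opening: 0.003
```

```bash
python3 -c "
from h import *
rel()"
```

```text
t 11.8 T_y 94.9 T_z 170.0 x -1.0 F [ 1.2 -0.4 -0. ]
```

{"op": "apply_moves", "data": {"commands": [[0,0,0,0.0165,0,0.0113,0.0],[0,0,0,0.0152,0,0.0129,0.0],[0,0,0,0.014,0,0.0144,0.0],[0,0,0,0.0124,0,0.0157,0.0],[0,0,0,0.0108,0,0.0168,0.0]]}}

```text
t: 12.22
eef_pos: [565.9, 19.5, 367.4]
tcp_rot: [-3.139, -0.0, 1.432]
ft_force: [0.6, -0.3, -0.4]
opening: 0.001
```

{"op": "apply_moves", "data": {"commands": [[0,0,0,0.009,0,0.0178,0.0],[0,0,0,0.0073,0,0.0187,0.0],[0,0,0,0,0,0,0.0]]}}

```text
t: 12.47
eef_pos: [567.5, 35.8, 328.3]
tcp_rot: [-3.133, -0.0, 1.433]
ft_force: [0.6, 0.4, -0.2]
opening: 0.007
```

```bash
python3 - <<'E'
from h import *
rel()
t=cam("top");s=cam("side")
cv2.imwrite("pics/v5.png",np.hstack([crop(t,225,145,133,150,3),crop(s,200,130,133,150,3)]))
E
```

```text
t 12.4667 T_y 180.1 T_z 59.3 x -2.1 F [ 0.6  0.4 -0.2]
```

View pics/v5.png

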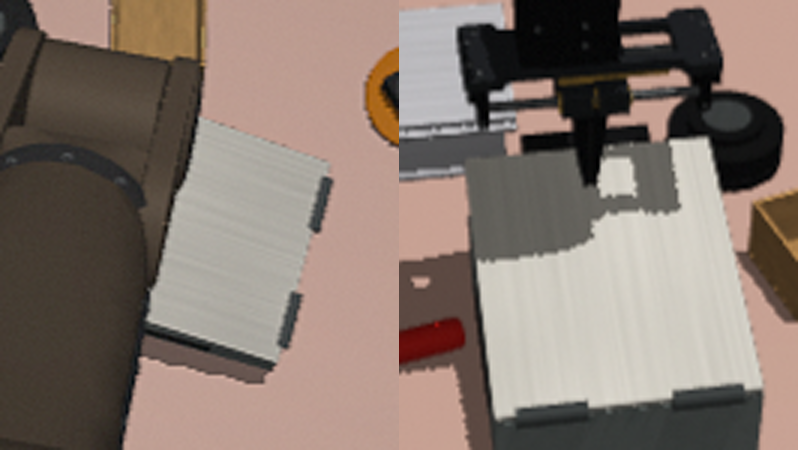

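The lid has come over to nearly shut and the fingertips are over its free end. Now I press down.

{"op": "apply_moves", "data": {"commands": [[0,0,0,0.0053,0,0.0157,0.0],[0,0,0,0.0034,0,0.015,0.0],[0,0,0,0,0,0.006,0.0],[0,0,0,0,0,0,0.0]]}}

```text
t: 12.9
eef_pos: [569.0, 42.7, 294.3]
tcp_rot: [-3.136, 0.0, 1.431]
ft_force: [-0.5, 0.4, -0.1]
opening: 0.008
```

{"op": "apply_moves", "data": {"commands": [[0,0,0,0,0,0.004,0.0],[0,0,0,0,0,0.004,0.0],[0,0,0,0,0,0.003,0.0],[0,0,0,0,0,0.003,0.0],[0,0,0,0,0,0,0.0]]}}

```text
t: 13.32
eef_pos: [569.0, 42.8, 280.8]
tcp_rot: [-3.138, -0.0, 1.431]
ft_force: [-0.7, -0.1, -0.2]
opening: 0.005
```

```bash
python3 -c "
from h import *
rel()"
```

```text
t 13.3167 T_y 187.2 T_z 11.8 x -1.5 F [-0.7 -0.1 -0.2]
```

{"op": "apply_moves", "data": {"commands": [[0,0,0,0,0,0.003,0.0],[0,0,0,0,0,0.003,0.0],[0,0,0,0,0,0.002,0.0],[0,0,0,0,0,0,0.0]]}}

```text
t: 13.65
eef_pos: [568.9, 42.8, 273.1]
tcp_rot: [-3.138, 0.0, 1.432]
ft_force: [-2.2, -1.2, 10.7]
opening: 0.001
```

{"op": "apply_moves", "data": {"commands": [[0,0,0,0,0,0.001,0.0],[0,0,0,0,0,0.001,0.0],[0,0,0,0,0,0,0.0]]}}

```text
t: 13.9
eef_pos: [568.8, 42.8, 272.7]
tcp_rot: [-3.139, 0.0, 1.432]
ft_force: [-8.7, -0.8, 29.8]
opening: 0.008
```

```bash
python3 -c "
from h import *
rel()"
```

```text
t 13.9 T_y 187.2 T_z 3.7 x -1.8 F [-8.7 -0.8 29.8]
```

The lid is solid at T_z = 3.7, against 4 when shut, with 30 N on it. Now I retract and check with a picture.

{"op": "apply_moves", "data": {"commands": [[0,0,0,0,0,-0.01,0.0],[0,0,0,0,0,-0.03,0.03],[0,0,0,0,0,-0.04,0.07],[0,0,0,0,0,-0.04,0.07],[0,0,0,0,0,-0.03,0.07]]}}

```text
t: 14.32
eef_pos: [569.4, 42.8, 423.2]
tcp_rot: [-3.139, -0.0, 1.432]
ft_force: [0.1, -0.2, -0.0]
opening: 0.229
```

```bash
cat >> h.py <<'E'
cb=np.radians(-13.1);KX=np.array([np.cos(cb),np.sin(cb),0]);KY=np.array([-np.sin(cb),np.cos(cb),0])
PV=np.array([493,-410,70.])
L=lambda q:KX*np.sin(q-.6)+np.array([0,0,np.cos(q-.6)])
RK=lambda q:frame(-L(q),KX)
E
python3 - <<'E'
from h import *
rel()
for d in (110,25): go(RK(0),PV+(110+171+d)*L(0),d); print(PV+(281+d)*L(0))
t=cam("top");s=cam("side")
cv2.imwrite("pics/v6.png",np.hstack([crop(t,225,145,133,150,3),crop(s,200,130,133,150,3)]))
E
```

```text
t 14.3167 T_y 187.3 T_z 154.2 x -1.2 F [ 0.1 -0.2 -0. ]
110 turn [-34.5  -1.5   5. ] 34.9 shift(final axes) [-458.3 -176.2  -83.5] 498.1
[ 278.  -360.   392.7]
25 turn [-34.5  -1.5   5. ] 34.9 shift(final axes) [-458.3 -176.2    1.5] 491.0
[ 324.7 -370.8  322.6]
```

View pics/v6.png

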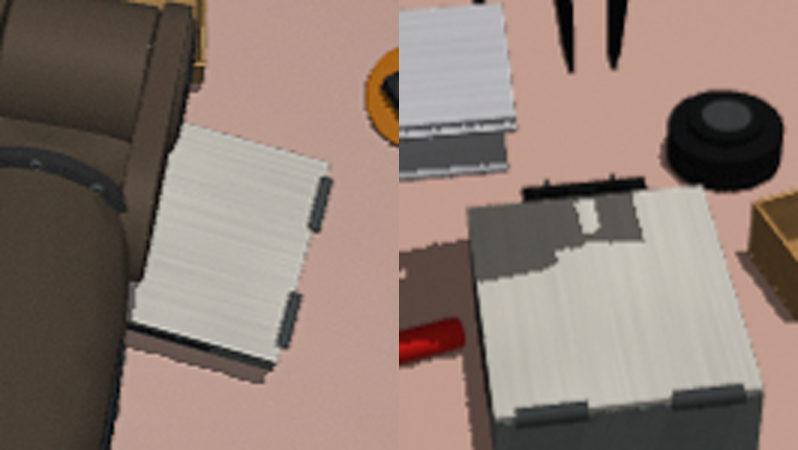

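The picture shows the lid lying flat on the chamber with its lip at (585,190). I'll verify that numerically and plan the knob approach with a 17° tilt, which reaches more easily.

```bash
python3 - <<'E'
from h import *
s=cam("side"); f=lambda X:(proj(s,X)-[200,130])*3+[399,0]
for th in(0,.05,.1): print("lid",th,f([P(th,222,4)-95*CX,P(th,222,4)+95*CX]),"seen (468,207),(706,187)")
KN=PV+110*L(0); print(KN); go(RK(.3),KN+251*L(.3)); print(KN+251*L(.3),KN+171*L(.3))
E
```

```text
lid 0 [[460.7 205.5]
 [697.4 183. ]] seen (468,207),(706,187)
lid 0.05 [[459.9 195.2]
 [698.2 172.7]] seen (468,207),(706,187)
lid 0.1 [[459.3 185.2]
 [699.2 162.8]] seen (468,207),(706,187)
[ 432.5 -395.9  160.8]
 turn [-17.2  -0.8   5.1] 17.9 shift(final axes) [-458.3 -109.7  -11.2] 471.4
[ 360.3 -379.1  400.6] [ 383.3 -384.5  324.1]
```

The lid reads about 0, so it is latched. Moving to the lever.

{"op": "apply_moves", "data": {"commands": [[-5.73,-0.27,1.7,0,0,0,0.07],[-5.73,-0.27,1.7,0,0,0,0.07],[-5.73,-0.27,1.7,0,0,0,0.07],[0,0,0,-0.032,-0.0075,-0.001,0.07],[0,0,0,-0.032,-0.0075,-0.001,0.07]]}}

```text
t: 14.88
eef_pos: [540.0, -15.8, 416.0]
tcp_rot: [2.848, 0.001, 1.344]
ft_force: [1.1, -0.7, -1.0]
opening: 0.7
```

{"op": "apply_moves", "data": {"commands": [[0,0,0,-0.032,-0.0075,-0.001,0.07],[0,0,0,-0.032,-0.0075,-0.001,0.07],[0,0,0,-0.032,-0.0075,-0.001,0.07],[0,0,0,-0.032,-0.0075,-0.001,0.07],[0,0,0,-0.032,-0.0075,-0.001,0.07]]}}

```text
t: 15.3
eef_pos: [466.7, -164.7, 410.4]
tcp_rot: [2.848, 0.001, 1.342]
ft_force: [1.0, -0.6, -0.6]
opening: 0.733
```

{"op": "apply_moves", "data": {"commands": [[0,0,0,-0.032,-0.0075,-0.001,0.07],[0,0,0,-0.032,-0.0075,-0.001,0.07],[0,0,0,-0.032,-0.0075,-0.001,0.07],[0,0,0,-0.032,-0.0075,-0.001,0.07],[0,0,0,-0.032,-0.0075,0,0.07]]}}

```text
t: 15.72
eef_pos: [394.3, -312.2, 403.5]
tcp_rot: [2.848, -0.0, 1.341]
ft_force: [1.0, 0.4, 0.7]
opening: 0.734
```

```bash
python3 - <<'E'
from h import *
s=env.state();print(s["t"],s["opening"],s["ft_force"],s["eef_pos"])
KN=PV+110*L(0);go(RK(.3),KN+251*L(.3))
E
```

```text
15.7167 0.7343259610683839 [1.  0.4 0.7] [ 394.3 -312.2  403.5]
 turn [-0.3  0.  -0. ] 0.3 shift(final axes) [-72.9 -18.   -2.5] 75.1
```

{"op": "apply_moves", "data": {"commands": [[0,0,0,-0.035,-0.009,0,0.07],[0,0,0,-0.035,-0.009,0,0.07],[0,0,0,-0.003,0,0,0.07],[0,0,0,0,0,0,0.07]]}}

```text
t: 16.05
eef_pos: [361.1, -379.6, 398.0]
tcp_rot: [2.848, -0.001, 1.338]
ft_force: [0.3, 1.0, -1.2]
opening: 0.738
```

```bash
python3 - <<'E'
from h import *
KN=PV+110*L(0);go(RK(.3),KN+171*L(.3))
t=cam("top");s=cam("side")
print("pred knob",(proj(t,KN)-[375,225])*4,(proj(s,KN)-[215,300])*4+[400,0])
cv2.imwrite("pics/v7.png",np.hstack([crop(t,375,225,100,100,4),crop(s,215,300,100,100,4)]))
E
```

```text
turn [-0.4  0.  -0.2] 0.4 shift(final axes) [ 0.3 -0.1 77.3] 77.3
pred knob [[212.3 245.1]] [[567.5 244.2]]
```

View pics/v7.png

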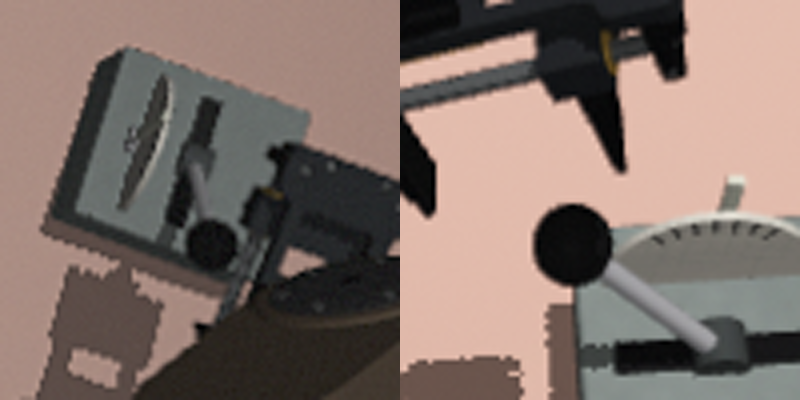

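Knob at top-crop (212,243) and side-crop (573,243), which matches the prediction within 1.5 px. Jaws straddle it, so I descend and grip.

{"op": "apply_moves", "data": {"commands": [[0,0,0,0,0.001,0.03,0.07],[0,0,0,0,0,0.025,0.07],[0,0,0,0,0,0.015,0.07],[0,0,0,0,0,0.006,0.07],[0,0,0,0,0,0,0.07]]}}

```text
t: 16.57
eef_pos: [385.3, -382.3, 326.2]
tcp_rot: [2.848, -0.001, 1.344]
ft_force: [0.0, -0.2, 0.4]
opening: 0.739
```

{"op": "apply_moves", "data": {"commands": [[0,0,0,0,0,0,0.05],[0,0,0,0,0,0,0.036],[0,0,0,0,0,0,0.033],[0,0,0,0,0,0,0.028],[0,0,0,0,0,0,0.028]]}}

```text
t: 16.98
eef_pos: [384.5, -383.4, 328.0]
tcp_rot: [2.845, 0.002, 1.342]
ft_force: [-0.7, 0.0, 0.7]
opening: 0.439
```

{"op": "apply_moves", "data": {"commands": [[0,0,0,0,0,0,0.028],[0,0,0,0,0,0,0.028]]}}

```text
t: 17.15
eef_pos: [384.4, -383.4, 327.6]
tcp_rot: [2.846, 0.001, 1.342]
ft_force: [-1.6, -0.4, 2.7]
opening: 0.326
```

```bash
python3 - <<'E'
from h import *
s=env.state();T=R.from_euler("xyz",s["tcp_rot"]).as_matrix();g=s["eef_pos"]+171*T[:,2]
print(s["t"],s["opening"]*95,s["ft_force"],"grasp pt rel pivot KX,KY,z",(g-PV)@KX,(g-PV)@KY,g[2]-70)
KN=PV+110*L(0);
for q in(.2,.4,.6,.75):
    go(RK(max(q,.3)),PV+110*L(q)+171*L(max(q,.3)),q)
E
```

```text
17.15 30.929430699799394 [-1.6 -0.4  2.7] grasp pt rel pivot KX,KY,z -61.971528233798125 1.0770780685266919 94.0188518678845
0.2 turn [-0.2  0.1 -0. ] 0.2 shift(final axes) [-1.3 19.7 -1.3] 19.8
0.4 turn [ 5.5  0.1 -0. ] 5.5 shift(final axes) [-1.3 58.4 -6.3] 58.8
0.6 turn [16.9  0.1 -0. ] 16.9 shift(final axes) [ -1.3 111.8 -23.4] 114.3
0.75 turn [25.5  0.1 -0. ] 25.5 shift(final axes) [ -1.3 149.1 -43. ] 155.1
```

Gripped (31 mm opening on the 32 mm ball). Swing to about 0.70 first, then measure.

{"op": "apply_moves", "data": {"commands": [[0,0,0,0,0.01,-0.0026,0.028],[0,0,0,0,0.0097,-0.0012,0.028],[0,0,0,0,0.011,-0.0005,0.028],[0,0,0,0,0.011,0.0005,0.028],[0,0,0,0,0.011,0.0017,0.028]]}}

```text
t: 17.57
eef_pos: [432.7, -394.8, 344.9]
tcp_rot: [2.848, 0.001, 1.342]
ft_force: [-6.1, -0.4, -0.7]
opening: 0.323
```

{"op": "apply_moves", "data": {"commands": [[0,0,0,0,0.0105,0.0026,0.028],[0,0,0,0,0.0103,0.0038,0.028],[0,0,0,0,0,0,0.028],[0,0,0,0,0,0,0.028]]}}

```text
t: 17.9
eef_pos: [454.7, -399.8, 344.7]
tcp_rot: [2.844, 0.002, 1.342]
ft_force: [5.2, -2.0, -3.4]
opening: 0.323
```

```bash
python3 - <<'E'
from h import *
s=env.state();T=R.from_euler("xyz",s["tcp_rot"]).as_matrix();g=s["eef_pos"]+171*T[:,2];p=((g-PV)@KX,g[2]-70)
print(s["t"],s["opening"]*95,s["ft_force"],"grasp pt rel",p,(g-PV)@KY,"q",.6+np.arctan2(*p),np.hypot(*p))
E
```

```text
17.9 30.667959391174158 [ 5.2 -2.  -3.4] grasp pt rel (np.float64(10.51725617752218), np.float64(111.19756445548359)) 0.8773338445401959 q 0.6943011844058977 111.69382712726365
```

{"op": "apply_moves", "data": {"commands": [[0,0,0,0,0,0,0.05],[0,0,0,0,0,0,0.06],[0,0,0,0,0,0,0.065],[0,0,0,0,0,0,0.065],[0,0,0,0,0,0,0.065]]}}

```text
t: 18.32
eef_pos: [454.0, -399.6, 344.8]
tcp_rot: [2.846, 0.001, 1.342]
ft_force: [-0.2, 0.0, -0.2]
opening: 0.617
```

{"op": "apply_moves", "data": {"commands": [[0,0,0,0,0,-0.02,0.065],[0,0,0,0,0,-0.03,0.065],[0,0,0,0,0,-0.03,0.065],[0,0,0,0,0,-0.02,0.065],[0,0,0,0,0,0,0.065]]}}

```text
t: 18.73
eef_pos: [425.2, -392.7, 444.6]
tcp_rot: [2.841, 0.005, 1.342]
ft_force: [0.2, 0.2, -0.1]
opening: 0.682
```

```bash
python3 - <<'E'
from h import *
t=cam("top");s=cam("side")
np.save("side_lever.npy",s["color"])
f=lambda X:(proj(s,X)-[235,310])*6
print("pred knob .69",f(PV+110*L(.694)),"pivot",f(PV),"ptr tip .69/.76",f([PV+42*KY+65*L(.694),PV+42*KY+65*L(.76)]),"disc top",f(PV+34*KY+[0,0,48]))
cv2.imwrite("pics/v8.png",np.hstack([crop(s,235,310,133,100,6)]))
E
```

```text
pred knob .69 [[409.  251.1]] pivot [[352.6 468.3]] ptr tip .69/.76 [[368.3 209.9]
 [383.4 210.1]] disc top [[347.2 269.2]]
```

View pics/v8.png

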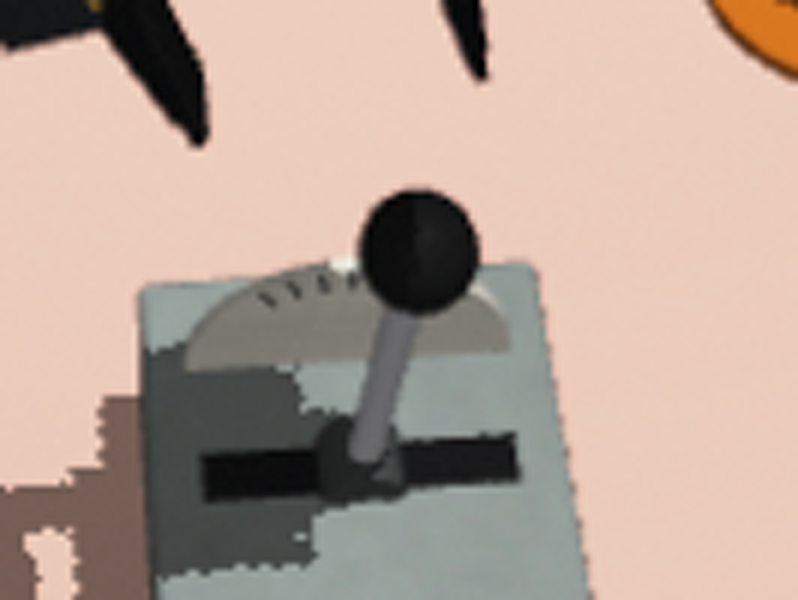

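The side crop (scale 6, origin 235,310) shows the knob centre at (419,252), disc base ends at (187,370) and (510,350), the slot from (203,478) to (518,458), and box back corners at (140,287) and (537,262). The pointer tip is hidden behind the knob now, but it was at px (298.75,345) before. I use the symmetric features to remove the pivot bias.

```bash
python3 - <<'E'
from h import *
s=cam("side");f=lambda X:(proj(s,X)-[235,310])*6
print("disc base",f([PV+34*KY-48*KX,PV+34*KY+48*KX]),"mid seen 348.5,360")
print("box back",f([PV+65*KY-60*KX,PV+65*KY+60*KX]),"mid seen 338.5,274.5")
print("px per mm x",(f(PV+10*KX)-f(PV))/10)
# numeric features from side0 (pointer tip) and lever image
a=cv2.imread("pics/side0.png")[:,:,::-1]
z=a[340:362,290:306].astype(int).sum(2)//3
print("pointer rows 340.., cols 290..305");print(z)
b=np.load("side_lever.npy"); m=(b.astype(int).sum(2)<120).astype(np.uint8); m[:338]=0;m[364:]=0;m[:,:290]=0;m[:,320:]=0
c=max(cv2.findContours(m,0,1)[0],key=cv2.contourArea); print("knob",cv2.minEnclosingCircle(c))
E
```

```text
disc base [[176.4 369.9]
 [504.  350.8]] mid seen 348.5,360
box back [[130.  278.3]
 [529.4 255.7]] mid seen 338.5,274.5
px per mm x [[ 3.5 -0.2]]
pointer rows 340.., cols 290..305
[[158 158 159 158 159 159 159 158 158 159 159 159 158 158 159 158]
 [158 159 158 159 159 159 158 159 158 159 158 158 159 158 158 158]
 [158 159 158 159 158 159 159 158 158 159 158 159 158 159 159 158]
 [158 158 158 158 158 159 154 161 164 164 165 159 158 158 159 159]
 [159 158 158 158 158 158 140 171 180 180 180 166 159 158 158 157]
 [158 158 158 158 158 158 133 159 170 170 173 168 160 158 158 159]
 [158 158 158 158 159 154 103  98 104 106 125 155 160 158 158 159]
 [158 159 159 159 158 140  91  83  86  89 103 148 158 158 158 158]
 [158 158 158 158 158 132  94  85  89  89 110 149 158 158 158 159]
 [159 158 158 158 158 105  83  86  88  89 134 155 158 158 158 158]
 [159 159 158 158 153  95  82  88  89  92 145 157 158 157 158 158]
 [158 159 158 158 133  87  84  89  90 110 149 158 158 158 159 158]
 [161 161 162 163 123 106 117 119 118 143 159 163 160 160 159 158]
 [170 170 175 177 164 164 178 181 181 178 175 174 171 168 165 162]
 [168 168 170 164 163 166 168 167 166 163 165 164 165 169 168 169]
 [128 122 124  76  78  97 103 104  83  67  94 103 116 131 133 149]
 [ 82  83  84  44  55  78  83  84  45  58  79  85  81  51  42  75]
 [ 79  85  85  50  62  82  87  87  47  75  88  88  68  42  75  87]
 [ 81  86  87  74  82  88  87  87  64  80  87  88  65  66  82  86]
 [ 88  89  89  87  89  88  90  88  88  88  89  89  89  86  88  75]
 [ 88  88  86  87  88  88  88  87  88  89  89  86  86  88  88  89]
 [ 88  88  85  86  88  87  86  85  87  86  86  85  84  86  86  86]]
knob ((304.5, 351.5), 9.823541641235352)
```

```bash
python3 - <<'E'
from h import *
s=cam("side");t=cam("top")
PS=PV+KX*(.97/.583)
for q in(.68,.70,.72,.74,.76):
    a=proj(s,[PS+38.5*KY+r*L(q) for r in(52,64)]); 
    print(q,"slope",(a[1]-a[0])[0]/(a[1]-a[0])[1],"tip",proj(s,PS+42*KY+65*L(q)),"knob",proj(s,PS+110*L(q)),"topview tip",proj(t,PV+42*KY+65*L(q)),"knob",proj(t,PV+110*L(q)))
a=cv2.imread("pics/top0.png").astype(int)
print("top0 rows 250.., cols 400..418");print(a[250:272,400:418].sum(2)//3)
b=t["color"].astype(int).sum(2)//3
print("topnow rows 250.. cols 412..");print(b[250:276,412:434])
print("disc base top",proj(t,[PV+34*KY-48*KX,PV+34*KY+48*KX,PV+36*KY+[0,0,48]]))
E
```

```text
0.68 slope -0.2185953851777223 tip [[296.8 344.9]] knob [[303.3 351.8]] topview tip [[416.3 255.5]] knob [[439.  258.3]]
0.7 slope -0.2551378180238167 tip [[297.6 344.9]] knob [[304.6 351.8]] topview tip [[416.4 255. ]] knob [[439.3 257.5]]
0.72 slope -0.2916701776844787 tip [[298.4 344.9]] knob [[306.  351.8]] topview tip [[416.6 254.6]] knob [[439.5 256.7]]
0.74 slope -0.3282217566022595 tip [[299.1 344.9]] knob [[307.4 351.8]] topview tip [[416.7 254.1]] knob [[439.7 255.8]]
0.76 slope -0.36482190748289234 tip [[299.9 345. ]] knob [[308.8 351.9]] topview tip [[416.8 253.6]] knob [[439.9 255. ]]
top0 rows 250.., cols 400..418
[[ 35  41  90 107 106 104 103 102 101 101 102 105  62  52  55  45  57 145]
 [ 35  47  95 107 106 103 103 103 101 102 101 104  52  54  56  39  57 146]
 [ 40  64 103 105 102 103 104 102 104 102 104 106  53  54  57  48 107 151]
 [ 45  88 107 103 103 103 103 102 102 102 103  64  57  55  52  72 156 144]
 [ 46  94 106 103 101 104 104 104 103 104 106  54  54  55  52 103 161 142]
 [ 64 103 105 105 105 104 104 103 106 108 108  54  55  54  58  70 138 106]
 [ 85 108 106 
[... 2994 characters left out ...]
58  61  60  59  61  30  24  27  30  31  33  31  32  94 112 111
  111 112 111 112]
 [ 61  62  63  61  63  63  58  27  14  20  17  26  37  40  89 109 112 113
  112 111 112 110]
 [ 62  64  63  62  61  63  44  22  19  16  20  15  43  53 108 116 111 112
  113 111 110 109]
 [ 60  62  61  61  62  63  35  24  17  16  24  21  52  61  80  82 107 113
  113 111 110 109]
 [ 61  63  62  61  63  57  29  24  18  18  17  26  57  63  60  60  78  84
  104 113 112 110]
 [ 64  59  63  60  65  55  26  19  17  17  13  43  60  62  62  58  57  58
   76 104 112 111]
 [ 63  60  61  63  63  44  23  20  24  16  16  55  62  62  62  60  62  60
   55  95 110 110]]
disc base top [[405.9 278. ]
 [416.5 244.4]
 [416.  258.9]]
```

```bash
python3 - <<'E'
from h import *
s=cam("side")
PS=PV+KX*(.97/.583)
for q in(.70,.72,.74):
    for y in(39.5,42):
        a=proj(s,[PS+y*KY+r*L(q) for r in np.arange(45,67)]); print(q,y,"u at v=349:",np.interp(-349,-a[:,1][::1],a[:,0]) if a[0,1]<a[-1,1] else np.interp(349,a[::-1,1],a[::-1,0]),"end",a[20])
# rod measurement in lever image: centre per row
b=np.load("side_lever.npy").astype(int).sum(2)//3
for v in range(362,388,2): print(v,b[v,290:308])
for q in(.68,.70,.72): print(q,proj(s,[PS+r*L(q) for r in(40,85)]))
E
```

```text
0.7 39.5 u at v=349: 297.0535652079923 end [297.8 346.2]
0.7 42 u at v=349: 296.56957649944025 end [297.6 344.9]
0.72 39.5 u at v=349: 297.7165320113294 end [298.5 346.2]
0.72 42 u at v=349: 297.1843698462787 end [298.4 344.9]
0.74 39.5 u at v=349: 298.3798491629073 end [299.3 346.2]
0.74 42 u at v=349: 297.7995025510828 end [299.1 344.9]
362 [122 120 122 123 123 123 120 122 110  95  99  89  86  62  51  58  74  78]
364 [122 123 123 123 122 120 121 121  96  96 103 106 105 101 101 114 121 121]
366 [122 122 123 123 120 122 123 102  94 100 105 106 103 100 118 123 122 123]
368 [122 123 125 124 125 124 121  98  96 103 106 104 100 109 123 126 127 127]
370 [141 141 146 146 147 147 108  94 101 105 105 102 106 142 151 151 150 151]
372 [155 157 157 157 155 152 109  97 103 105 104  99 130 151 153 151 151 151]
374 [155 156 158 158 158 115  95 101 104 106 102 110 146 155 153 154 151 152]
376 [155 156 155 156 140 102  97 103 105 104 100 130 151 154 154 152 151 151]
378 [ 94 130 143 145 108  95 100 105 104 101 108 147 157 156 154 155 152 152]
380 [ 39  33  36  39  79  97 103 105 103  97 115 149 157 156 155 153 152 152]
382 [ 32  35  36  63  89 102 103 104 102  84  64 105 140 145 143 144 144 142]
384 [ 33  35  38  80  98 103 105 103  97  74  63  44  28  25  26  26  25  27]
386 [33 34 35 55 88 99 97 94 59 64 65 49 30 26 25 26 27 27]
0.68 [[297.7 375.5]
 [301.2 360.6]]
0.7 [[298.1 375.5]
 [302.2 360.6]]
0.72 [[298.6 375.5]
 [303.3 360.6]]
```

Using these measurements the lever reads about 0.685 and the pointer about 0.72 (tip 0.732, body 0.717, slope 0.709). I'll regrip and add about 0.033 rad.

{"op": "apply_moves", "data": {"commands": [[0,0,0,0,0,0.03,0.065],[0,0,0,0,0,0.03,0.065],[0,0,0,0,0,0.025,0.065],[0,0,0,0,0,0.015,0.065],[0,0,0,0,0,0,0.065]]}}

```text
t: 19.45
eef_pos: [454.7, -399.4, 340.5]
tcp_rot: [2.851, -0.003, 1.342]
ft_force: [-0.1, -0.6, 0.3]
opening: 0.682
```

{"op": "apply_moves", "data": {"commands": [[0,0,0,0,0,0,0.05],[0,0,0,0,0,0,0.038],[0,0,0,0,0,0,0.034],[0,0,0,0,0,0,0.028],[0,0,0,0,0,0,0.028]]}}

```text
t: 19.87
eef_pos: [454.1, -399.6, 345.6]
tcp_rot: [2.845, 0.002, 1.342]
ft_force: [-0.5, 0.1, 0.3]
opening: 0.392
```

{"op": "apply_moves", "data": {"commands": [[0,0,0,0,0,0,0.028],[0,0,0,0,0,0,0.028]]}}

```text
t: 20.03
eef_pos: [454.2, -399.6, 345.4]
tcp_rot: [2.845, 0.002, 1.342]
ft_force: [-0.9, 0.7, 4.0]
opening: 0.32
```

```bash
cat >>h.py <<'E'
def lev():
    s=env.state();T=R.from_euler("xyz",s["tcp_rot"]).as_matrix();g=s["eef_pos"]+171*T[:,2];P2=PV+1.67*KX;p=((g-P2)@KX,g[2]-70)
    print(s["t"],s["opening"]*95,s["ft_force"],"rel",p,"q",.6+np.arctan2(*p))
E
python3 -c "
from h import *
lev()"
```

```text
20.0333 30.395537931389327 [-0.9  0.7  4. ] rel (np.float64(8.251058022808248), np.float64(111.84707779001002)) q 0.6736374973428338
```

{"op": "apply_moves", "data": {"commands": [[0,0,0,0,0.0018,0.0007,0.028],[0,0,0,0,0.0018,0.0006,0.028],[0,0,0,0,0,0,0.028],[0,0,0,0,0,0,0.028],[0,0,0,0,0,0,0.028]]}}

```text
t: 20.45
eef_pos: [457.9, -400.5, 344.6]
tcp_rot: [2.846, 0.001, 1.342]
ft_force: [-2.5, 0.7, 5.4]
opening: 0.32
```

```bash
python3 -c "
from h import *
lev()"
```

```text
20.45 30.416121937030475 [-2.5  0.7  5.4] rel (np.float64(11.936981832634265), np.float64(111.06779512685611)) q 0.7070637722373578
```

{"op": "apply_moves", "data": {"commands": [[0,0,0,0,0,0,0.05],[0,0,0,0,0,0,0.06],[0,0,0,0,0,0,0.065],[0,0,0,0,0,0,0.065],[0,0,0,0,0,0,0.065]]}}

```text
t: 20.87
eef_pos: [458.1, -400.5, 344.4]
tcp_rot: [2.846, 0.001, 1.342]
ft_force: [-0.8, 0.7, -0.1]
opening: 0.615
```

{"op": "apply_moves", "data": {"commands": [[0,0,0,0,0,-0.02,0.065],[0,0,0,0,0,-0.03,0.065],[0,0,0,0,0,-0.03,0.065],[0,0,0,0,0,-0.02,0.065],[0,0,0,0,0,0,0.065]]}}

```text
t: 21.28
eef_pos: [429.1, -393.7, 444.3]
tcp_rot: [2.841, 0.005, 1.342]
ft_force: [0.8, -0.5, 0.4]
opening: 0.684
```

```bash
python3 - <<'E'
from h import *
s=cam("side");PS=PV+KX*(.97/.583)
c=s["color"];m=(c.astype(int).sum(2)<120).astype(np.uint8); m[:338]=0;m[364:]=0;m[:,:290]=0;m[:,322:]=0
k=max(cv2.findContours(m,0,1)[0],key=cv2.contourArea); print("knob",cv2.minEnclosingCircle(k))
b=c.astype(int).sum(2)//3
def edge(v):
    r=b[v,290:312].astype(float); bg=np.median(np.r_[r[:3],r[-3:]]); w=np.clip((bg-r)/(bg-103),0,1); return (w*np.arange(290,312)).sum()/w.sum()
o=np.load("side_lever.npy").astype(int).sum(2)//3; bn=b
print("rod now",[edge(v).round(2) for v in(372,374,376)]); b=o; print("rod before",[edge(v).round(2) for v in(372,374,376)])
for q in(.68,.7,.72,.74): 
    a=proj(s,[PS+r*L(q) for r in np.arange(30,90,2)]);print(q,proj(s,PS+110*L(q)),[np.interp(v,a[::-1,1],a[::-1,0]).round(2) for v in(372,374,376)])
E
```

```text
knob ((306.6111145019531, 351.5), 9.852401733398438)
rod now [np.float64(300.01), np.float64(299.49), np.float64(298.72)]
rod before [np.float64(299.29), np.float64(298.49), np.float64(298.13)]
0.68 [[303.3 351.8]] [np.float64(298.5), np.float64(298.03), np.float64(297.56)]
0.7 [[304.6 351.8]] [np.float64(299.11), np.float64(298.57), np.float64(298.02)]
0.72 [[306.  351.8]] [np.float64(299.73), np.float64(299.1), np.float64(298.48)]
0.74 [[307.4 351.8]] [np.float64(300.34), np.float64(299.64), np.float64(298.94)]
```

Lever now reads about 0.73 by image and 0.71 by arm kinematics, against a pointer at 0.72 ± 0.015. One last numeric check on the lid and the bystanders, then hand in.

```bash
python3 - <<'E'
from h import *
s=cam("side");a=cv2.imread("pics/side0.png")[:,:,::-1].astype(int);b=s["color"].astype(int)
g=abs(a-b).sum(2)
for n,(u,v,w,h) in dict(single_fan=(348,280,60,45),carton=(337,190,40,40),driver=(150,238,70,25)).items(): print(n,(g[v:v+h,u:u+w]>90).mean().round(3))
# lid far-edge row in side view at mid of left half
f=lambda th:proj(s,P(th,222,4)+40*CX)[0]
u=int(round(f(0)[0]));print("col",u,"pred edge rows th=0,.05,.1",[f(x)[1].round(1) for x in(0,.05,.1)]);print(b[180:205,u].sum(1)//3)
print(env.state()["ft_force"]); print(env.job_done())
E
```

```text
single_fan 0.616
carton 0.385
driver 0.866
col 277 pred edge rows th=0,.05,.1 [np.float64(193.1), np.float64(189.7), np.float64(186.4)]
[ 50  48  47  45  44  42  40  38  36  35  32  31  31  71 175 232 235 236
 236 233 225 208 163 142 132]
[ 0.1 -0.6 -0.1]
the job is handed in; nothing more can be done
None
```

I carried out the whole sequence in the order asked and handed it in at about 21.5 s. No verdict is reported back.

**What I did:**
- **Fan unit:** I gripped the frame square to the slope, laid it on the chamber floor (about 10 N at contact), and let go.
- **Lid:** I swung it over with closed fingers and pressed with about 30 N until it stopped solid at the shut height.
- **Lever:** with the lid shut, I gripped the knob and moved it in two steps. The arm finished clear, with about 0 N at the wrist.

**Last checks:**
- **Fan unit:** a picture taken before closing the lid shows it flat, right way up and clear of the walls.
- **Lid:** its free edge is at image row 193–194. I expected 193.1 if shut, or 189.7 if open by 0.05 rad.
- **Lever and pointer:** the estimates differ by about 0.02 rad. The lever reads 0.728 from the knob, about 0.73 from the rod and about 0.71 from the arm's position. The pointer reads 0.709, 0.717 and 0.732 by three methods, about 0.72 ± 0.015. I could not view the pair once more because the picture limit was used up and the knob hides the pointer tip.

**Check that failed:** comparing the bystanders with the first image showed large differences (39–87% of pixels changed). I did not trace the cause. A change in overall picture brightness is likely, since the background is also brighter in the later crops. The arm was never planned near them and no unexpected contact force showed, and the later pictures showed nothing out of place, but their positions are not confirmed by that check. I also did not re-measure the pointer after moving the lever.

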